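# Clip, photograph and unclip a specimen slide on an inverted microscope

## Robot

A 6-joint arm with a two-finger parallel gripper is mounted at the origin on the work surface. World frame = base frame: x ahead of the robot, y to its left, z up, the work surface at z = 0. Lengths are in m, angles in rad, forces in N, time in s.
With the tool pointing down it reaches from about 0.325 to 0.75 m from the base axis. Payload 7.6 kg.
Tool frame: the origin (TCP) lies on the front face of the gripper's body, between the roots of the fingers; the fingertips stand ctrl.tip_extent ahead of it and the grasp point (between the pads) lies 54 mm ahead of it (ctrl.tip_extent is the distance from the TCP to the fingertips, in m); z points along the fingers, x is the direction in which the jaws open and shut, and the axes are right-handed (so a half turn about z gives the same grasp; the last joint's range is limited). The gripper opens to 85 mm and grips with 20 to 120 N. Pads are 22 mm wide; open, the fingers measure 114 mm over their backs; the gripper's body (76 mm by 85 mm) begins 54 mm behind the grasp point. The pads swing forward as they close: fully open they stand 13 mm farther back than shut.
Start: joints at [1.196, 0.052, 1.401, -0, 1.689, -0.07], TCP at [0.158, 0.501, 0.304] pointing down, gripper open.
Joint ranges: [-2.9, 2.9], [-0.91, 2.17], [0.12, 2.37], [-1.06, 4.2], [0.26, 2.73], [-2.93, 2.93]. Speed limits (rad/s): [2.57, 2.57, 3.01, 3.14, 3.14, 3.14].

## Interface

Orientations are given as a unit quaternion [w, x, y, z].
In Python, from workcell import ctrl gives the robot as it stands.
- The arm moves only by the tool jog_arm, never from a script. Its argument "series" is a list of rows, each a list of 7 numbers: the turn, a rotation vector about the tool's x, y, z in rad, then the shift along the tool's x, y, z in m, then the opening, from 0 (shut) to 1 (fully open). In form: [[wx, wy, wz, tx, ty, tz, fingers], ...]. A call has 1 to 10 rows; each row is the pose to reach, as a shift and turn from the pose measured when the call began, along the tool's axes at that moment; what a row does not reach only later rows make up. A row lasts 1/10 s, in which the tool goes at most 50 mm and 8.59 degrees, less where a joint would pass 70% of its speed; a pose out of reach is approached as far as the arm can. A call with a gripper value outside its range is refused whole. The fingers move at their own pace and stop on an object; the grip force is fixed at half the most. Time passes only in rows, so rows that repeat a pose let the fingers close. It gives the time, the measured TCP pose, the force and the opening at its end, in the units of the state.
- ctrl.read_state(): the state, without advancing time (a new reading comes with each control period).
- ctrl.camera(name): name is "scene" or "top" or "wrist"; returns the picture (400x640x3 uint8, red, green, blue); there is no depth.
- ctrl.camera_params(name): a dict with "fov_y" (degrees; the focal length in pixels is half the picture's height over the tangent of half this angle, whatever the lens; pixels are square), "cx", "cy" (the principal point, pixels), "view" (4x4, takes a point from world to camera coordinates); the wrist camera has in their place "T_tool_cam" (4x4, takes a point from camera to tool coordinates, whose origin is the TCP and whose axes are the tool frame's). Camera axes: x right, y down, z forward; pixel columns grow to the right and rows downward; lengths in m; the calibration is good to about 2 mm. A picture is of the moment at which its call begins: read the wrist's pose just before it. camera_params takes no time and is no camera call.
- ctrl.job_done(): hands the job in, once; it reports no verdict.
Trained networks look in the newest picture that a camera, given by its name, has taken for a name from the list of things; names that differ only in an ending like _2 or _b are one class to them, and where a whole thing is asked for, a point or a joint stands for the part that bears it (a point fixed in the world has none). Each returns a list of dicts, best first, with "conf" (0 to 1); they miss things now and then, are a little off and sometimes report something else, mostly with a low value. They report only what shows in the picture. A call takes as long as a camera call. They do not tell look-alikes from the thing itself.
- ctrl.find_in(camera, thing): "at" ([x, y, z] in m, in world coordinates, good to about 4 mm: the middle of the surface that is visible of it).
- ctrl.cut_out(camera, thing): "pixels" (400x640 bool, what is visible of it).
- ctrl.place_of(camera, thing): "at" ([x, y, z] in m, in world coordinates, good to about 4 mm: a listed point, or the origin of a listed thing).
The state is a dict: "clock": time; "joints": joint angles; "qd": joint speeds; "effort": joint torques, N m; "eef_pos": TCP position; "tcp_rot": TCP orientation; "force": force on the tool from outside, world axes, zero at the start; "ft_torque": the same for the moment, N m; "opening": finger opening in m.
Only numpy, scipy, OpenCV 4.12 (cv2) and the standard library are available. Lean on these libraries where they do the work, as an engineer would, in place of code of your own. Each camera call takes 0.05 s, during which the arm holds its last target. There are 200 camera calls.

## Task

The specimen slide lies loose on the microscope stage, polished face down. Swing the stage's spring clip round its pivot screw so that its tip holds the slide down by the end beside it, press the camera release fully down and let it up again to take the picture, then swing the clip well clear of the slide and let it rest on the bare stage. Press the clip's thumb button only about as hard as it takes to carry the tip over the slide, never shove the slide on the stage, and leave the other things on the bench alone.

Things in the scene. Friction and masses are not known exactly. Their poses are not given: they have to be found in the camera images.
- scope: Compact inverted microscope, white body, dark steel stage plate on top, open above; fixed. Origin on the bench under the stage's middle; x away from its operator's side, y to the operator's left, z up. Stage 170 mm (x) by 230 mm (y), its top 150 mm above the bench; only the clip and the slide stand higher. The lens looks up through the stage.
- clip_pivot (a point): Point on the pivot screw's axis at the stage's top face, at x = -52, y = +66 mm of the scope. The screw head is 11 mm wide, its top 10 mm above the stage.
- clip (a joint): Swing about the upright pivot screw (rad), 0 to 1.5 between stops; friction 0.03 N m, stays where left. At 0 the tip points 0.55 rad anticlockwise (from above) of the scope's x axis, off the slide; growing turns it clockwise, to the slide. With a centred slide the tip is over the slide's free end strip from about 1.04 to 1.27. Below 0.6 is well clear.
- clip_leaf: The clip: spring-steel strip 12 mm wide, 1.6 thick, 105 long. Origin on the pivot axis 6 mm above the stage, x to the tip, z up. It rocks at the pivot on its spring: pressing the thumb button raises the tip 2.75 times as far. Let go, the tip bears on the slide with 4 N (the button then yields only from 11 N). A tip not raised butts against the slide's side and shoves it.
- clip_tip (a point): Lowest point of the clip's bent-down end, 66 mm from the pivot axis; the foot is 12 mm wide. It touches the stage when the clip is at rest off the slide.
- clip_button (a point): Top of the clip's thumb button: steel, 13 mm wide, domed, 24 mm from the pivot axis away from the tip, 17 mm above the stage. It sinks 1 mm per 5.8 N; the tip clears the slide from about 12 N (2 mm down), over 18 N of pressing or pinching strains the clip. Sinking, it tilts and shifts outwards 1 mm: do not pinch it. Shut fingertips pressed on it from above swing it along by friction.
- slide: Specimen slide: loose aluminium plate 52 mm (x) by 76 mm (y) by 5 mm, about 90 g, lying over the middle of the stage, with a round cream resin mount 28 mm in diameter and 11 mm high on its middle. Origin under its centre; z up; its +y end is the one beside the clip. Moved by more than 4 mm it counts as shoved.
- slide_end (a point): Middle of the upper edge of the slide's end beside the clip, y = 38 mm of the slide, 5 mm above the stage. The free strip between this edge and the resin mount is 24 mm wide; the clip's tip should stand on it, at least 3 mm in from the edge.
- release (a joint): Travel of the camera release button (m): 0 up, 0.006 fully down. Its spring takes about 5 N fully down.
- release_top (a point): Middle of the top of the camera release, a black round spring button 26 mm in diameter on the grey desk box; it moves straight down.
- pod: Grey desk box 85 by 70 by 34 mm that carries the camera release on its middle, fixed on the bench to the left or the right of the microscope. Origin under its centre.
- flask: Bystander: loose round brass denture flask, 92 mm in diameter, 54 mm high, on the bench on the other side of the microscope from the desk box. Origin under its centre.
- jar: Bystander: loose white plastic jar 64 mm in diameter, 85 mm high, beyond the microscope. Origin under its centre.
- spatula: Bystander: loose mixing spatula 170 mm long, lying on the bench beyond the microscope. Origin under its middle.
Mind the look-alikes: they are no part of the job. What is shaped like the pod but red is not meant. Several things have the shape of the slide; the one meant has the colours described above.

How it is judged:
On the way, in this order (a step that is already met when the one before it is completed fails the run):
1. the clip, let go, holds the slide down by the end beside it (contact force between clip_leaf and slide above 2 N and y of clip_tip in the frame of slide below 0.035 m and contact force between the fingers and clip_leaf below 0.1 N), for 0.3 s.
2. the camera release is pressed down while the clip holds the slide (value of joint release above 0.0048 m and contact force between clip_leaf and slide above 2 N), for 0.1 s.
3. the release has come up again while the clip still holds the slide (value of joint release below 0.002 m and contact force between clip_leaf and slide above 2 N), for 0.1 s.
At the end, for the whole second after the job is handed in: The clip is swung back to less than 0.6 rad with its tip down on the bare stage (within 2 mm), not touching the slide; the slide lies at rest within 4 mm (its clip end within 5 mm) of where it started; the camera release is up (value of joint clip below 0.6 rad and z of clip_tip in the frame of scope below 0.152 m and contact force between clip_leaf and slide below 0.05 N and distance of slide from where it was at the start of the episode below 0.004 m and distance of slide_end from where it was at the start of the episode below 0.005 m and value of joint release below 0.002 m and linear speed of slide below 0.01 m/s).
It fails at once if the clip is strained, pressed or pinched with more than 18 N (contact force between the fingers and clip_leaf above 18 N).
It fails at once if the slide is shoved across the stage (more than 4 mm, or its clip end more than 5 mm) (distance of slide from where it was at the start of the episode above 0.004 m or distance of slide_end from where it was at the start of the episode above 0.005 m).
It fails at once if a bystander is moved more than 15 mm (distance of any of flask, jar, spatula from where it was at the start of the episode above 0.015 m).
It also fails if it takes over 67 s, if anything falls off the work surface, if the arm or the gripper's body presses on something with over 40 N, if the wrist force passes 120 N, or if a joint passes its speed limit or range.

## Working session

There is one attempt and no reset: what is moved stays moved. The work goes in short steps, Python scripts to look and compute and a tool call to move; the robot and the scene stay as the last step left them, time stands still between calls to the robot, and variables do not carry over. Pictures are saved under pics/ and viewed, about 8 in all and at most 12, crops included, and the job is handed in when it is done.

Besides the shell and the picture viewer there is one more tool, called after ">>>" as name(argument=value, ...), one argument or row to a line, values as JSON. jog_arm: Moves the arm, as the interface text tells. Its arguments: {"type":"object","properties":{"series":{"type":"array","items":{"type":"array","items":{"type":"number"}}}},"required":["series"]}

```bash
mkdir -p pics; cat > h.py <<'E'
import numpy as np, cv2
from workcell import ctrl
from scipy.spatial.transform import Rotation as R
def save(im,n): cv2.imwrite('pics/'+n,im[:,:,::-1])
def T():
    s=ctrl.read_state(); q=s['tcp_rot']; M=np.eye(4); M[:3,:3]=R.from_quat([q[1],q[2],q[3],q[0]]).as_matrix(); M[:3,3]=s['eef_pos']; return M
def proj(p,cam):
    c=ctrl.camera_params(cam)
    V=c['view'] if 'view' in c else np.linalg.inv(T()@np.array(c['T_tool_cam']))
    f=200/np.tan(np.radians(c['fov_y'])/2); q=np.array(V)@np.append(p,1); return np.array([c['cx']+f*q[0]/q[2],c['cy']+f*q[1]/q[2]])
def unproj(uv,z,cam):
    c=ctrl.camera_params(cam)
    W=np.linalg.inv(c['view']) if 'view' in c else T()@np.array(c['T_tool_cam'])
    f=200/np.tan(np.radians(c['fov_y'])/2); d=W[:3,:3]@np.array([(uv[0]-c['cx'])/f,(uv[1]-c['cy'])/f,1]); o=W[:3,3]; return o+d*(z-o[2])/d[2]
E
python3 - <<'E'
from h import *
print(ctrl.read_state(), ctrl.tip_extent)
for cam in ['top','scene']:
    im=ctrl.camera(cam); save(im,cam+'0.png')
    for n in ['scope','clip_pivot','clip_tip','clip_button','slide','slide_end','release_top','pod','flask','jar','spatula']:
        for r in ctrl.place_of(cam,n)[:4]: print(cam,n,np.round(r['at'],4),round(r['conf'],2),np.round(proj(r['at'],cam)))
im=np.vstack([cv2.imread('pics/top0.png'),cv2.imread('pics/scene0.png')]);cv2.imwrite('pics/both.png',cv2.resize(im,(480,600)))
E
```

```text
{'clock': 0.0, 'joints': array([ 1.19571102e+00,  5.28385313e-02,  1.40172363e+00,  1.10560979e-05,
        1.68861122e+00, -7.02891572e-02]), 'qd': array([ 5.07773541e-04, -6.83041145e-05, -1.15237498e-05,  4.36547730e-04,
       -8.74196024e-04, -9.65908235e-04]), 'effort': array([-5.89360152e-04, -3.81665826e+01, -3.60187125e+01, -4.98215775e-05,
        6.16392761e-03, -2.80623972e-06]), 'eef_pos': array([0.15745316, 0.50063538, 0.30307197]), 'tcp_rot': array([ 4.16999151e-04,  8.06255753e-01,  5.91566595e-01, -6.71426080e-04]), 'force': array([-0.50116804, -0.05826308,  0.00559794]), 'ft_torque': array([ 0.04154267, -0.01102261, -0.01393352]), 'opening': 0.085254437110132} 0.0726
top scope [ 5.957e-01 -3.120e-02  3.000e-04] 0.73 [337. 213.]
top clip_pivot [0.6072 0.014  0.158 ] 0.72 [319. 204.]
top clip_tip [0.6361 0.0462 0.1465] 0.64 [306. 193.]
top clip_button [0.5441 0.048  0.1676] 0.63 [305. 231.]
top clip_button [ 0.6778  0.2858 -0.0024] 0.25 [222. 187.]
top slide [ 0.8105 -0.031   0.0032] 0.8 [335. 136.]
top slide [ 0.5884 -0.0255  0.1514] 0.68 [336. 212.]
top slide [0.570
[... 882 characters left out ...]
0e-02 -7.000e-04] 0.75 [373. 293.]
scene slide_end [0.6029 0.0104 0.1549] 0.88 [332. 196.]
scene slide_end [ 0.7859 -0.0581  0.0063] 0.72 [358. 290.]
scene slide_end [0.5696 0.0506 0.1564] 0.48 [335. 184.]
scene release_top [0.4373 0.3313 0.0576] 0.63 [372. 158.]
scene release_top [ 0.6759  0.2862 -0.0036] 0.5 [415. 214.]
scene release_top [0.4111 0.1968 0.0547] 0.39 [336. 170.]
scene pod [0.4395 0.3343 0.0014] 0.8 [371. 172.]
scene pod [0.4154 0.1966 0.0034] 0.55 [336. 184.]
scene flask [ 0.4282 -0.3396 -0.0009] 0.65 [187. 263.]
scene flask [ 0.6722  0.2839 -0.005 ] 0.39 [414. 214.]
scene jar [ 0.6738  0.2871 -0.0027] 0.57 [415. 213.]
scene spatula [ 0.6807 -0.2965  0.0015] 0.83 [253. 315.]
```

View pics/top0.png

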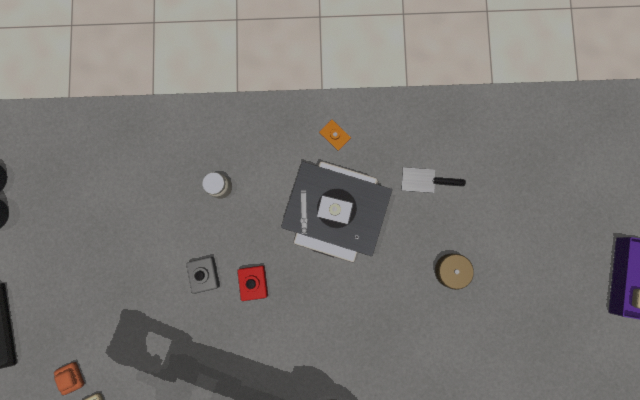

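View pics/scene0.png

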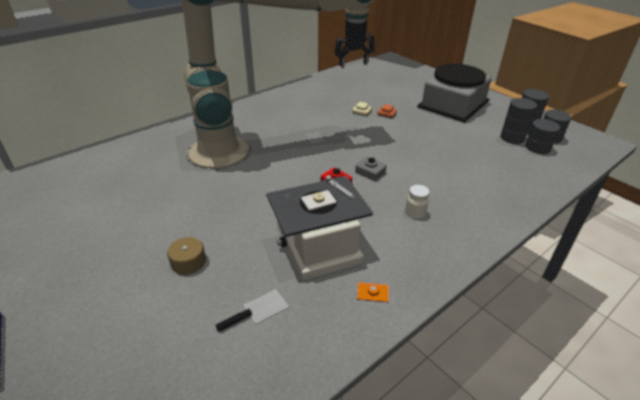

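The grey pod at top-view pixel (202,275) carries the release; the red one at (252,283) is a look-alike. The slide meant is the metal one with the cream mount on the stage at (335,210). The orange one at (335,136) and the small ones at the lower left are look-alikes. The clip runs from its button at (304,231) to its tip at (304,192). I'll go above the clip for a close look.

>>> jog_arm(
  series=[
    [0,0,0,-0.05,0.08,-0.04,0],
    [0,0,0,-0.08,0.12,-0.05,0],
    [0,0,0,-0.1,0.16,-0.06,0],
    [0,0,0,-0.13,0.2,-0.06,0],
    [0,0,0,-0.155,0.24,-0.06,0],
    [0,0,0,-0.18,0.28,-0.06,0],
    [0,0,0,-0.205,0.32,-0.06,0],
    [0,0,0,-0.23,0.36,-0.06,0],
    [0,0,0,-0.26,0.4,-0.06,0],
    [0,0,0,-0.29,0.44,-0.06,0],
  ],
)

```text
clock: 2.2
eef_pos: [0.4699, 0.1189, 0.3641]
tcp_rot: [0.0, 0.806, 0.592, 0.0]
force: [0.7, 1.1, -0.2]
opening: -0.0004
```

```bash
python3 - <<'E'
from h import *
print(ctrl.camera_params('wrist'), ctrl.tip_extent); s=ctrl.read_state(); print(s['eef_pos'],s['tcp_rot'],s['opening'],s['clock'],s['force'])
E
```

```text
{'fov_y': 68.63505653846825, 'cx': 320.94279277812797, 'cy': 200.9631766180075, 'T_tool_cam': array([[ 9.99999554e-01,  9.31712373e-04, -1.54385685e-04,
         1.45218885e-04],
       [-8.59854562e-04,  9.65824243e-01,  2.59196434e-01,
        -6.57347432e-02],
       [ 3.90605962e-04, -2.59196186e-01,  9.65824614e-01,
        -6.98994750e-02],
       [ 0.00000000e+00,  0.00000000e+00,  0.00000000e+00,
         1.00000000e+00]])} 0.0726
[0.46993025 0.11890858 0.36406136] [7.69857296e-05 8.06279959e-01 5.91534016e-01 3.58769196e-04] -0.00038399767737516753 2.2 [ 0.65327101  1.07210145 -0.19498632]
```

>>> jog_arm(
  series=[
    [0,0,0,-0.025,0.04,0,0],
    [0,0,0,-0.045,0.08,0,0],
    [0,0,0,-0.06,0.11,0,0],
    [0,0,0,-0.06,0.11,0,0],
    [0,0,0,-0.06,0.11,0,0],
  ],
)

```text
clock: 2.7
eef_pos: [0.557, 0.0283, 0.3636]
tcp_rot: [-0.0, 0.807, 0.591, -0.0]
force: [-0.5, 0.2, 0.7]
opening: -0.0001
```

```bash
python3 - <<'E'
from h import *
print(T()); im=ctrl.camera('wrist'); save(im,'w1.png')
for n in ['scope','clip_pivot','clip_tip','clip_button','slide','slide_end']:
    for r in ctrl.place_of('wrist',n)[:3]: print(n,np.round(r['at'],4),round(r['conf'],2),np.round(proj(r['at'],'wrist')))
E
```

```text
[[ 3.01256865e-01  9.53542904e-01 -4.80416398e-04  5.57021221e-01]
 [ 9.53542934e-01 -3.01256577e-01  5.90606088e-04  2.82725398e-02]
 [ 4.18439645e-04 -6.36021800e-04 -9.99999710e-01  3.63558123e-01]
 [ 0.00000000e+00  0.00000000e+00  0.00000000e+00  1.00000000e+00]]
clip_tip [0.6383 0.0497 0.1542] 0.65 [362. 259.]
clip_button [0.5452 0.051  0.1676] 0.56 [339. 177.]
slide [ 0.8119 -0.0337 -0.001 ] 0.69 [330. 319.]
slide [ 0.5948 -0.0232  0.1503] 0.65 [283. 239.]
slide_end [0.6026 0.0112 0.1589] 0.95 [317. 240.]
slide_end [ 0.7836 -0.0631  0.0022] 0.61 [309. 311.]
```

View pics/w1.png

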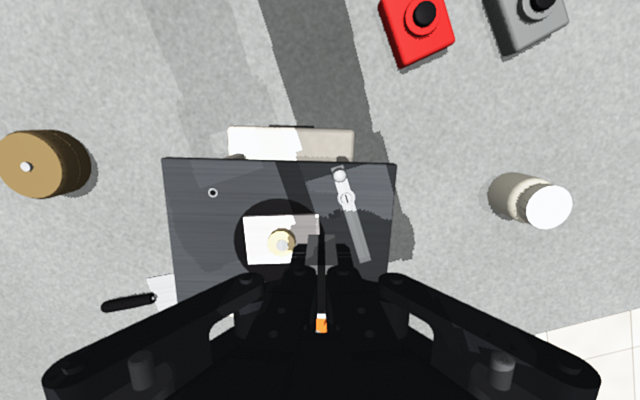

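The close view shows the clip on the stage: button at (339,175), pivot screw at (347,198), tip near (364,262). The metal slide with the cream mount is at (281,240), and the hole at (212,193) is only a screw hole.

```bash
python3 - <<'E'
from h import *
b=unproj((339,175),.167,'wrist');p=unproj((347,198),.160,'wrist');t=unproj((364,262),.153,'wrist');a=unproj((163.5,158),.15,'wrist');c=unproj((396,164),.15,'wrist')
print(b,p,t,np.linalg.norm((b-p)[:2]),np.linalg.norm((t-p)[:2])); print('stage',a,c,np.linalg.norm(a-c))
y=(c-a)/np.linalg.norm(c-a); yaw=np.arctan2(-y[0],y[1]); print('yaw',yaw)
d=(t-b)[:2]; ang=np.arctan2(d[1],d[0]); print('clip joint',0.55+yaw-ang)
x=np.array([y[1],-y[0],0]); o=(a+c)/2+x*.085; print('scope',o,'pivot pred',o-.052*x+.066*y)
im=cv2.imread('pics/w1.png')[140:290,220:420]; cv2.imwrite('pics/w1c.png',cv2.resize(im,(800,600),interpolation=cv2.INTER_CUBIC))
E
```

```text
[0.54381309 0.05101505 0.167     ] [0.56901601 0.05208076 0.16      ] [0.64324397 0.05001102 0.153     ] 0.02522543960184498 0.07425680988542988
stage [ 0.48043078 -0.10607418  0.15      ] [0.5531588  0.10708053 0.15      ] 0.2252205449836654
yaw -0.3288122438892482
clip joint 0.2312851536067583
scope [ 0.59724105 -0.02694495  0.15      ] pivot pred [0.56933953 0.05231099 0.15      ]
```

View pics/w1c.png

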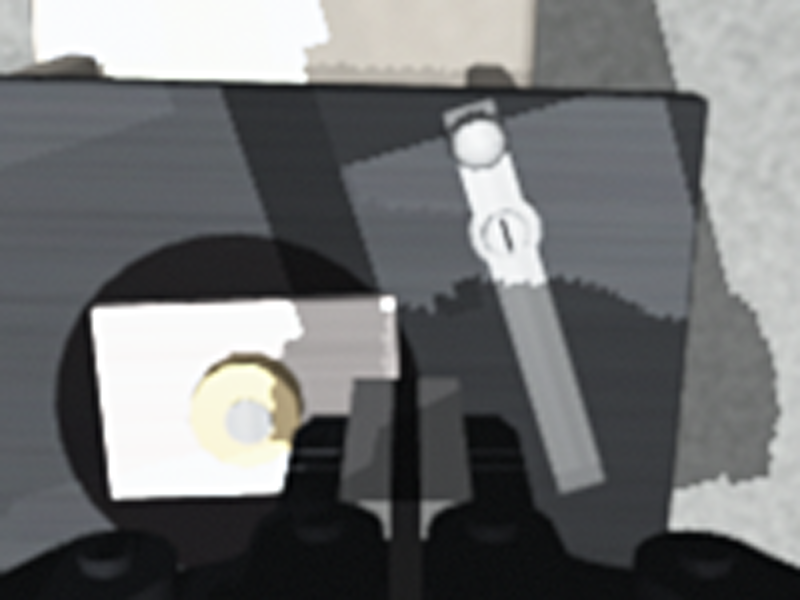

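>>> jog_arm(
  series=[
    [0,0,0,0.0184,-0.0189,0.03,0],
    [0,0,0,0.0184,-0.0189,0.06,0],
    [0,0,0,0.0184,-0.0189,0.08,0],
    [0,0,0,0.0184,-0.0189,0.095,0],
    [0,0,0,0.0184,-0.0189,0.1,0],
    [0,0,0,0.0184,-0.0189,0.1,0],
    [0,0,0,0.0184,-0.0189,0.1,0],
  ],
)

```text
clock: 3.75
eef_pos: [0.5445, 0.0525, 0.2659]
tcp_rot: [0.001, 0.806, 0.592, 0.002]
force: [-0.5, 0.2, 0.4]
opening: 0.0001
```

```bash
python3 - <<'E'
from h import *
M=T();print(M.round(4)); im=ctrl.camera('wrist'); cv2.imwrite('pics/w2.png',im[100:400,120:520,::-1].repeat(2,0).repeat(2,1))
for n in ['clip_pivot','clip_button','slide_end']:
    for r in ctrl.place_of('wrist',n)[:2]: print(n,np.round(r['at'],4),round(r['conf'],2),np.round(proj(r['at'],'wrist')))
print('tip',proj((M@[0,0,.0726,1])[:3],'wrist'),'button exp',proj([.5445,.0515,.167],'wrist'))
print(ctrl.read_state()['force'],ctrl.read_state()['joints'])
E
```

```text
[[ 2.992e-01  9.542e-01  3.500e-03  5.445e-01]
 [ 9.542e-01 -2.992e-01  4.000e-04  5.250e-02]
 [ 1.400e-03  3.200e-03 -1.000e+00  2.659e-01]
 [ 0.000e+00  0.000e+00  0.000e+00  1.000e+00]]
clip_button [0.5439 0.0504 0.1668] 0.66 [317. 233.]
tip [320.78756086 251.93573973] button exp [318.99944242 233.66505009]
[-0.28552964 -0.09257598  0.51701767] [ 2.85668004e-02  1.26312922e-01  1.39849000e+00  2.87769573e-04
  1.61392451e+00 -1.23831539e+00]
```

View pics/w2.png

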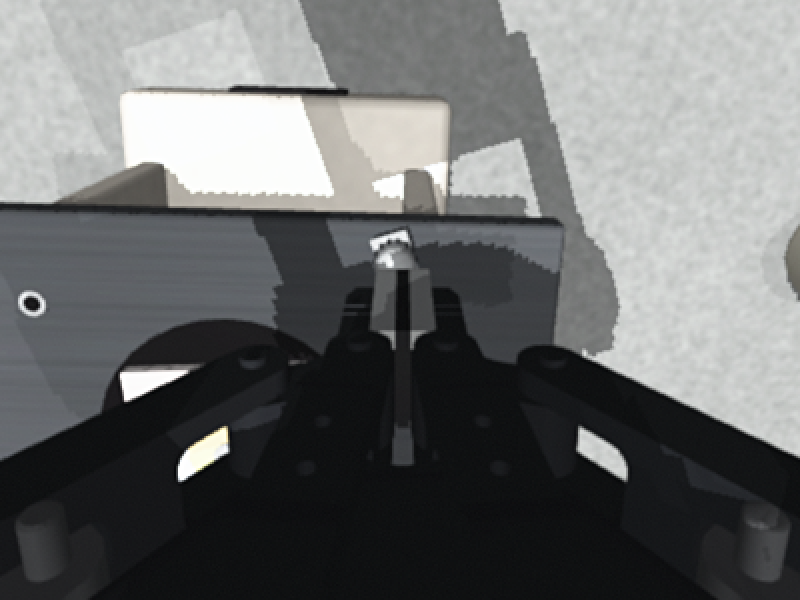

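The crop shows the shut fingertips right in front of and over the silver dome, which is at about (395,255) in the crop. They need roughly 2 mm of sideways correction. Next I descend carefully.

>>> jog_arm(
  series=[
    [0,0,0,-0.002,0,0.01,0],
    [0,0,0,-0.002,0,0.018,0],
    [0,0,0,-0.002,0,0.022,0],
    [0,0,0,-0.002,0,0.024,0],
    [0,0,0,-0.002,0,0.025,0],
    [0,0,0,-0.002,0,0.025,0],
    [0,0,0,-0.002,0,0.025,0],
  ],
)

```text
clock: 4.65
eef_pos: [0.5439, 0.0506, 0.2407]
tcp_rot: [0.001, 0.806, 0.592, 0.001]
force: [0.1, 0.5, -0.8]
opening: 0.0001
```

>>> jog_arm(
  series=[
    [0,0,0,0,0,0.001,0],
    [0,0,0,0,0,0.001,0],
    [0,0,0,0,0,0.001,0],
  ],
)

```text
clock: 4.95
eef_pos: [0.544, 0.0507, 0.2398]
tcp_rot: [0.001, 0.806, 0.592, 0.002]
force: [-0.1, -0.4, -0.5]
opening: -0.0001
```

>>> jog_arm(
  series=[
    [0,0,0,0,0,0.001,0],
    [0,0,0,0,0,0.001,0],
    [0,0,0,0,0,0.001,0],
  ],
)

```text
clock: 5.25
eef_pos: [0.544, 0.0507, 0.2391]
tcp_rot: [0.001, 0.806, 0.592, 0.002]
force: [-0.8, -0.4, 2.3]
opening: 0.0002
```

>>> jog_arm(
  series=[
    [0,0,0,0,0,0.001,0],
    [0,0,0,0,0,0.001,0],
    [0,0,0,0,0,0.001,0],
  ],
)

```text
clock: 5.55
eef_pos: [0.5439, 0.0507, 0.2385]
tcp_rot: [0.001, 0.806, 0.592, 0.002]
force: [-2.7, 0.5, 5.4]
opening: -0.0
```

>>> jog_arm(
  series=[
    [0,0,0,0,0,0.0008,0],
    [0,0,0,0,0,0.0008,0],
    [0,0,0,0,0,0.0008,0],
  ],
)

```text
clock: 5.85
eef_pos: [0.5439, 0.0507, 0.2383]
tcp_rot: [0.001, 0.806, 0.592, 0.002]
force: [-4.3, -0.3, 7.1]
opening: -0.0002
```

>>> jog_arm(
  series=[
    [0,0,0,-0.0002,-0.0006,0.0007,0],
    [0,0,0,-0.0002,-0.0007,0.0012,0],
    [0,0,0,-0.0002,-0.0007,0.0012,0],
  ],
)

```text
clock: 6.15
eef_pos: [0.5435, 0.0507, 0.238]
tcp_rot: [0.002, 0.806, 0.592, 0.003]
force: [-2.1, -0.0, 6.4]
opening: -0.0005
```

>>> jog_arm(
  series=[
    [0,0,0,-0.0001,-0.0004,0.0007,0],
    [0,0,0,-0.0001,-0.0005,0.0012,0],
    [0,0,0,-0.0001,-0.0005,0.0012,0],
  ],
)

```text
clock: 6.45
eef_pos: [0.5434, 0.0507, 0.2379]
tcp_rot: [0.002, 0.806, 0.592, 0.003]
force: [-2.3, 0.9, 6.6]
opening: 0.0002
```

>>> jog_arm(
  series=[
    [0,0,0,-0.0001,-0.0004,0.0012,0],
    [0,0,0,-0.0001,-0.0006,0.002,0],
    [0,0,0,-0.0001,-0.0006,0.002,0],
  ],
)

```text
clock: 6.75
eef_pos: [0.5431, 0.0507, 0.2374]
tcp_rot: [0.003, 0.806, 0.592, 0.004]
force: [-4.0, -1.1, 10.0]
opening: 0.0002
```

>>> jog_arm(
  series=[
    [0,0,0,-0.0001,-0.0004,0.002,0],
    [0,0,0,-0.0001,-0.0004,0.002,0],
    [0,0,0,-0.0001,-0.0004,0.002,0],
  ],
)

```text
clock: 7.05
eef_pos: [0.5429, 0.0507, 0.2372]
tcp_rot: [0.004, 0.806, 0.592, 0.005]
force: [-3.5, -0.6, 11.5]
opening: -0.0002
```

>>> jog_arm(
  series=[
    [0.012,-0.004,0,0,0,0.002,0],
    [0.018,-0.006,0,0,0,0.0024,0],
    [0.018,-0.006,0,0,0,0.0024,0],
  ],
)

```text
clock: 7.35
eef_pos: [0.5438, 0.0507, 0.237]
tcp_rot: [-0.001, 0.806, 0.592, -0.001]
force: [-1.1, 0.6, 10.5]
opening: -0.0003
```

>>> jog_arm(
  series=[
    [0.004,-0.001,0,0,0,0.0027,0],
    [0.004,-0.001,0,0,0,0.0028,0],
    [0.004,-0.001,0,0,0,0.0028,0],
  ],
)

```text
clock: 7.65
eef_pos: [0.544, 0.0507, 0.2366]
tcp_rot: [-0.001, 0.806, 0.592, -0.002]
force: [-6.5, -0.4, 14.2]
opening: -0.0001
```

>>> jog_arm(
  series=[
    [0.004,-0.001,0,0,0,0.0028,0],
    [0.004,-0.001,0,0,0,0.0028,0],
  ],
)

```text
clock: 7.85
eef_pos: [0.5441, 0.0507, 0.2364]
tcp_rot: [-0.002, 0.806, 0.592, -0.002]
force: [-7.6, 0.2, 15.3]
opening: -0.0
```

>>> jog_arm(
  series=[
    [0,0,0,-0.0003,-0.001,0.0023,0],
    [0,0,0,-0.0004,-0.0014,0.0024,0],
  ],
)

```text
clock: 8.05
eef_pos: [0.5435, 0.0507, 0.2367]
tcp_rot: [-0.0, 0.806, 0.592, -0.0]
force: [-1.3, -0.4, 11.7]
opening: 0.0001
```

>>> jog_arm(
  series=[
    [0,0,0,0.001,-0.0008,0.0027,0],
    [0,0,0,0.0022,-0.0011,0.0028,0],
    [0,0,0,0.0035,-0.0013,0.0028,0],
    [0,0,0,0.0047,-0.0015,0.0028,0],
    [0,0,0,0.006,-0.0016,0.0028,0],
  ],
)

```text
clock: 8.55
eef_pos: [0.5444, 0.0568, 0.2366]
tcp_rot: [0.001, 0.806, 0.592, 0.002]
force: [-3.8, -0.7, 13.2]
opening: -0.0002
```

```bash
python3 - <<'E'
from h import *
im=ctrl.camera('wrist'); cv2.imwrite('pics/w3.png',im[100:400,120:520,::-1].repeat(2,0).repeat(2,1))
s=ctrl.read_state();print(s['force'],s['eef_pos'],s['clock'])
for n in ['clip_tip','clip_button']:
  ctrl.camera('top')
  for c in ['wrist','top']:
    for r in ctrl.place_of(c,n)[:2]: print(c,n,np.round(r['at'],4),round(r['conf'],2))
E
```

```text
[-3.82100958 -0.3495936  13.92986682] [0.54448046 0.05697225 0.23658278] 8.6
top clip_tip [0.6363 0.0311 0.157 ] 0.44
```

View pics/w3.png

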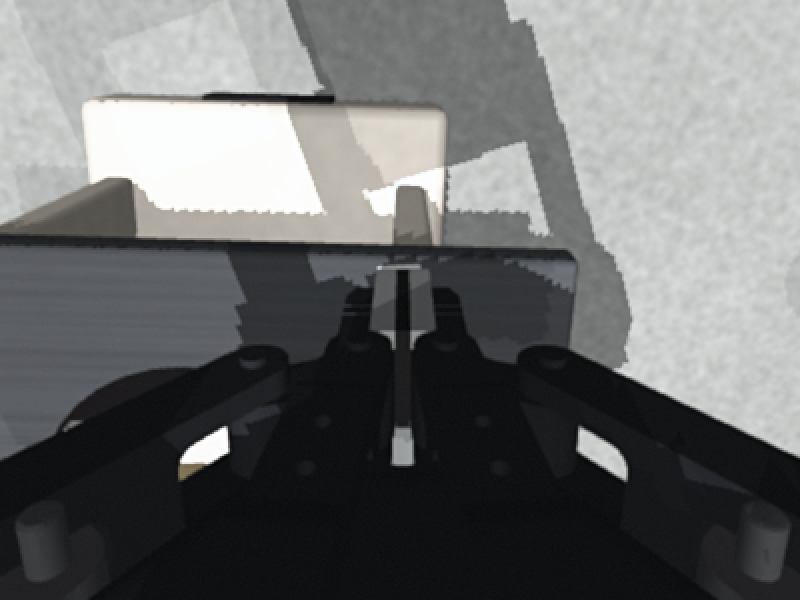

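>>> jog_arm(
  series=[
    [0.004,-0.001,0,0.0013,-0.0007,0.0028,0],
    [0.004,-0.001,0,0.0026,-0.0007,0.0028,0],
    [0.004,-0.001,0,0.0039,-0.0006,0.0028,0],
    [0.004,-0.001,0,0.0051,-0.0005,0.0028,0],
    [0.004,-0.001,0,0.0064,-0.0002,0.0028,0],
    [0.004,-0.001,0,0.0076,0.0,0.0028,0],
  ],
)

```text
clock: 9.5
eef_pos: [0.5477, 0.0642, 0.2365]
tcp_rot: [0.001, 0.806, 0.592, 0.002]
force: [-1.8, -1.3, 12.2]
opening: -0.0
```

```bash
python3 - <<'E'
from h import *
ctrl.camera('top');ctrl.camera('scene')
s=ctrl.read_state();print(s['force'],s['eef_pos'],s['tcp_rot'],s['clock'])
for n in ['clip_tip','slide_end','slide']:
  for c in ['scene','top']:
    for r in ctrl.place_of(c,n)[:2]: print(c,n,np.round(r['at'],4),round(r['conf'],2))
E
```

```text
[-1.93626528 -0.97955027 13.22278061] [0.54773505 0.06424477 0.23656385] [0.00128221 0.80601642 0.59188748 0.00225811] 9.6
scene clip_tip [0.6244 0.014  0.153 ] 0.42
scene slide_end [0.6065 0.0134 0.1549] 0.62
scene slide_end [ 0.7835 -0.0576  0.0075] 0.57
top slide_end [0.6035 0.0146 0.1569] 0.98
top slide_end [ 0.7815 -0.0601  0.0032] 0.82
scene slide [ 0.8103 -0.0347 -0.003 ] 0.66
scene slide [ 0.5886 -0.0272  0.1473] 0.64
top slide [ 0.5914 -0.0252  0.1515] 0.84
top slide [ 0.8119 -0.0311  0.0045] 0.68
```

>>> jog_arm(
  series=[
    [0.004,-0.001,0,0.0006,-0.0002,0.003,0],
    [0.004,-0.001,0,0.0006,-0.0003,0.003,0],
  ],
)

```text
clock: 10.1
eef_pos: [0.5485, 0.0651, 0.2364]
tcp_rot: [0.001, 0.806, 0.592, 0.003]
force: [-2.7, -0.2, 13.3]
opening: 0.0002
```

>>> jog_arm(
  series=[
    [0.004,-0.001,0,0.001,0,0.0031,0],
    [0.004,-0.001,0,0.0022,0.0004,0.0031,0],
    [0.004,-0.001,0,0.0033,0.0008,0.0031,0],
    [0.004,-0.001,0,0.0045,0.0014,0.0031,0],
  ],
)

```text
clock: 10.5
eef_pos: [0.5521, 0.0691, 0.2364]
tcp_rot: [0.001, 0.806, 0.592, 0.004]
force: [-2.5, 0.1, 14.2]
opening: -0.0001
```

>>> jog_arm(
  series=[
    [0.004,-0.001,0,0.001,0.0002,0.003,0],
    [0.004,-0.001,0,0.0016,0.0005,0.003,0],
  ],
)

```text
clock: 10.7
eef_pos: [0.5541, 0.0707, 0.2364]
tcp_rot: [0.001, 0.806, 0.592, 0.004]
force: [-2.3, -1.3, 13.5]
opening: -0.0001
```

```bash
python3 - <<'E'
from h import *
ctrl.camera('top');im=ctrl.camera('scene');save(im,'s2.png')
s=ctrl.read_state();print(s['force'],s['eef_pos'],s['tcp_rot'],s['clock'])
for n in ['clip_tip','slide_end','slide']:
  for c in ['scene','top']:
    for r in ctrl.place_of(c,n)[:2]: print(c,n,np.round(r['at'],4),round(r['conf'],2),np.round(proj(r['at'],c)))
cv2.imwrite('pics/s2c.png',cv2.resize(cv2.imread('pics/s2.png')[140:240,260:400],None,fx=5,fy=5,interpolation=cv2.INTER_CUBIC))
E
```

```text
[-1.61146977  0.65129884 13.93151907] [0.55412747 0.07070486 0.2363667 ] [0.00147429 0.80591377 0.59201389 0.00451348] 10.8
scene clip_tip [ 0.6073 -0.0018  0.1556] 0.5 [330. 199.]
top clip_tip [ 0.6076 -0.0057  0.1574] 0.47 [327. 204.]
scene slide_end [0.6035 0.0113 0.1547] 0.71 [333. 196.]
top slide_end [ 0.7816 -0.062   0.0029] 0.55 [346. 146.]
scene slide [ 0.5909 -0.0284  0.1489] 0.91 [318. 202.]
scene slide [ 0.8118 -0.0325 -0.0016] 0.83 [373. 293.]
top slide [ 0.8136 -0.0313  0.0027] 0.66 [335. 135.]
top slide [ 0.5898 -0.0237  0.1529] 0.64 [335. 211.]
```

View pics/s2c.png

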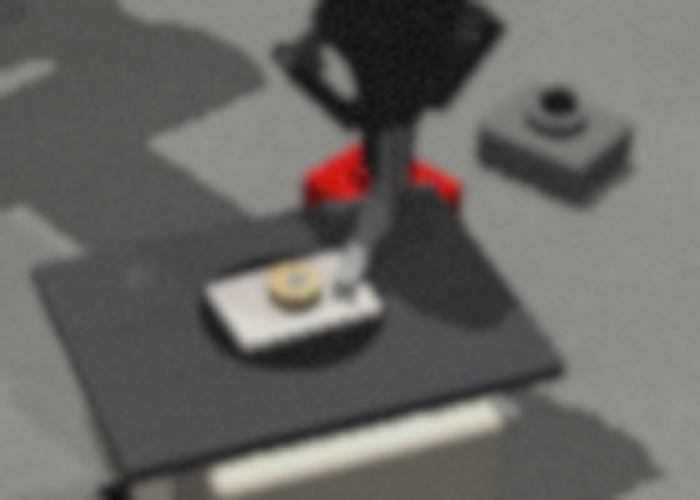

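The crop shows the clip tip standing over the slide's free end strip, between the mount at (295,283) and the end edge at about (365,290). The slide hasn't moved, so I let go.

>>> jog_arm(
  series=[
    [0,0,0,0,0,0.001,0],
    [0,0,0,0,0,-0.001,0],
    [0,0,0,0,0,-0.003,0],
    [0,0,0,0,0,-0.006,0],
    [0,0,0,0,0,-0.015,0],
    [0,0,0,0,0,-0.04,0],
    [0,0,0,0,0,-0.06,0],
    [0,0,0,0,0,-0.06,0],
  ],
)

```text
clock: 11.9
eef_pos: [0.5544, 0.0706, 0.3003]
tcp_rot: [0.003, 0.806, 0.592, 0.007]
force: [0.0, -0.6, 0.3]
opening: -0.0004
```

```bash
python3 - <<'E'
from h import *
ctrl.camera('top');im=ctrl.camera('scene');ctrl.camera('wrist')
s=ctrl.read_state();print(s['force'],s['eef_pos'],s['tcp_rot'],s['clock']);print(T().round(4))
for n in ['clip_tip','clip_button','slide_end','slide','release_top','pod']:
  for c in ['scene','top','wrist']:
    for r in ctrl.place_of(c,n)[:2]: print(c,n,np.round(r['at'],4),round(r['conf'],2),np.round(proj(r['at'],c)))
E
```

```text
[-0.28669812  0.90244777 -0.56798944] [0.55337861 0.07049543 0.29545902] [0.0011212  0.80592999 0.59199609 0.00402749] 12.05
[[ 0.299   0.9542  0.0078  0.5534]
 [ 0.9542 -0.2991  0.003   0.0705]
 [ 0.0052  0.0066 -1.      0.2955]
 [ 0.      0.      0.      1.    ]]
scene clip_tip [ 0.6069 -0.0067  0.1558] 0.51 [328. 199.]
top clip_tip [ 0.6053 -0.0045  0.152 ] 0.49 [327. 205.]
scene clip_button [0.5522 0.0681 0.1681] 0.4 [336. 175.]
top clip_button [ 0.6767  0.2865 -0.0024] 0.48 [222. 187.]
wrist clip_button [0.5555 0.0698 0.167 ] 0.68 [320. 220.]
scene slide_end [0.606  0.0119 0.1546] 0.97 [333. 197.]
scene slide_end [ 0.4278 -0.3375 -0.0024] 0.64 [188. 263.]
top slide_end [0.6037 0.0129 0.1573] 0.96 [320. 206.]
scene slide [ 0.8096 -0.0325 -0.0015] 0.82 [372. 292.]
top slide [ 8.097e-01 -3.210e-02  2.000e-04] 0.8 [335. 137.]
top slide [ 0.5899 -0.022   0.1491] 0.71 [334. 211.]
wrist slide [ 0.5947 -0.0262  0.152 ] 0.65 [223. 289.]
wrist slide [0.5693 0.0481 0.1613] 0.57 [298. 241.]
scene release_top [0.4378 0.3315 0.0612] 0.45 [372. 157.]
scene release_top [0.4113 0.1962 0.0567] 0.38 [336. 170.]
top release_top [0.4407 0.3308 0.056 ] 0.54 [200. 275.]
wrist release_top [0.4127 0.1976 0.0561] 0.68 [405.   1.]
scene pod [0.4147 0.1972 0.0006] 0.74 [336. 184.]
scene pod [0.4413 0.3363 0.0017] 0.68 [372. 172.]
top pod [0.4374 0.3301 0.0055] 0.68 [205. 275.]
top pod [0.4172 0.199  0.0048] 0.52 [254. 282.]
wrist pod [0.4114 0.1975 0.0013] 0.92 [391.  19.]
wrist pod [0.4387 0.3274 0.0009] 0.75 [512.   6.]
```

>>> jog_arm(
  series=[
    [0.0065,-0.005,0,0.036,-0.031,0,0],
    [0.0065,-0.005,0,0.072,-0.062,0,0],
    [0.0065,-0.005,0,0.108,-0.093,0,0],
    [0.0065,-0.005,0,0.144,-0.124,0,0],
    [0.0065,-0.005,0,0.18,-0.155,0.03,0],
    [0.0065,-0.005,0,0.215,-0.186,0.05,0],
    [0.0065,-0.005,0,0.215,-0.186,0.09,0],
    [0.0065,-0.005,0,0.215,-0.186,0.12,0],
    [0.0065,-0.005,0,0.215,-0.186,0.13,0],
    [0.0065,-0.005,0,0.215,-0.186,0.13,0],
  ],
)

```text
clock: 13.95
eef_pos: [0.4413, 0.3313, 0.1651]
tcp_rot: [0.0, 0.806, 0.592, -0.001]
force: [0.4, 0.3, 0.3]
opening: -0.0
```

```bash
python3 - <<'E'
from h import *
im=ctrl.camera('wrist');cv2.imwrite('pics/w4.png',im[:,:,::-1])
s=ctrl.read_state();print(s['force'],s['eef_pos'],s['tcp_rot'],s['clock'])
for n in ['release_top','pod']:
  for r in ctrl.place_of('wrist',n)[:2]: print(n,np.round(r['at'],4),round(r['conf'],2),np.round(proj(r['at'],'wrist')))
E
```

```text
[0.27671788 0.13515881 0.22267901] [0.44202033 0.33161704 0.16700101] [3.82209895e-04 8.06085323e-01 5.91798418e-01 9.68926238e-04] 14.0
release_top [0.4122 0.199  0.0523] 0.76 [120. 239.]
release_top [0.4388 0.3315 0.0563] 0.74 [318. 220.]
pod [ 0.4103  0.1967 -0.0006] 0.95 [157. 213.]
pod [0.4356 0.327  0.0024] 0.83 [312. 197.]
```

View pics/w4.png

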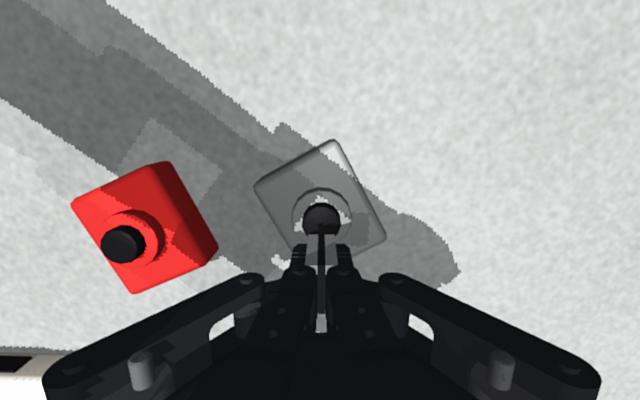

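The grey box with its black release at (321,218) is under the fingertips; the red look-alike at (124,243) is well aside. Pressing now.

>>> jog_arm(
  series=[
    [0,0,0,0,-0.002,0.015,0],
    [0,0,0,0,-0.002,0.028,0],
    [0,0,0,0,-0.002,0.035,0],
    [0,0,0,0,-0.002,0.038,0],
    [0,0,0,0,-0.002,0.039,0],
    [0,0,0,0,-0.002,0.039,0],
  ],
)

```text
clock: 14.7
eef_pos: [0.441, 0.3327, 0.1296]
tcp_rot: [0.0, 0.806, 0.592, 0.003]
force: [-0.2, -0.3, -0.6]
opening: -0.0002
```

>>> jog_arm(
  series=[
    [0,0,0,0,0,0.002,0],
    [0,0,0,0,0,0.004,0],
    [0,0,0,0,0,0.005,0],
    [0,0,0,0,0,0.005,0],
  ],
)

```text
clock: 15.1
eef_pos: [0.4413, 0.3328, 0.1251]
tcp_rot: [0.0, 0.806, 0.592, 0.003]
force: [-0.1, 0.1, 3.8]
opening: 0.0001
```

>>> jog_arm(
  series=[
    [0,0,0,0,0,0.003,0],
    [0,0,0,0,0,0.004,0],
    [0,0,0,0,0,0.005,0],
    [0,0,0,0,0,0.005,0],
  ],
)

```text
clock: 15.5
eef_pos: [0.4415, 0.333, 0.1224]
tcp_rot: [0.001, 0.806, 0.592, 0.004]
force: [-7.2, -4.7, 18.1]
opening: 0.0001
```

>>> jog_arm(
  series=[
    [0,0,0,0,0,0.002,0],
    [0,0,0,0,0,0.002,0],
    [0,0,0,0,0,-0.005,0],
    [0,0,0,0,0,-0.015,0],
    [0,0,0,0,0,-0.05,0],
    [0,0,0,0,0,-0.09,0],
    [0,0,0,0,0,-0.13,0],
    [0,0,0,0,0,-0.17,0],
    [0,0,0,0,0,-0.17,0],
  ],
)

```text
clock: 16.4
eef_pos: [0.4414, 0.3332, 0.2993]
tcp_rot: [0.001, 0.806, 0.592, 0.009]
force: [0.2, 0.3, 0.2]
opening: -0.0
```

```bash
python3 - <<'E'
from h import *
print(T().round(4),ctrl.read_state()['force'])
ctrl.camera('top');ctrl.camera('scene')
for n in ['clip_tip','clip_button','slide_end','slide','release_top']:
  for c in ['scene','top']:
    for r in ctrl.place_of(c,n)[:2]: print(c,n,np.round(r['at'],4),round(r['conf'],2))
E
```

```text
[[ 0.2995  0.954   0.0157  0.4414]
 [ 0.954  -0.2996  0.0094  0.3332]
 [ 0.0137  0.0122 -0.9998  0.2993]
 [ 0.      0.      0.      1.    ]] [0.16971383 0.3018206  0.23149242]
scene clip_tip [ 0.6064 -0.0064  0.1543] 0.64
top clip_tip [ 0.6049 -0.0067  0.1582] 0.54
scene clip_button [0.5517 0.0698 0.1648] 0.56
top clip_button [0.5528 0.0708 0.1664] 0.54
scene slide_end [0.6044 0.0132 0.1567] 0.88
scene slide_end [ 0.7864 -0.0572  0.0049] 0.59
top slide_end [0.6018 0.0145 0.1558] 0.83
top slide_end [ 0.7828 -0.0595  0.0043] 0.82
scene slide [ 0.8108 -0.0337 -0.0039] 0.74
scene slide [ 4.275e-01 -3.393e-01 -3.000e-04] 0.68
top slide [ 0.8081 -0.03    0.0016] 0.87
top slide [ 0.5887 -0.028   0.1515] 0.83
scene release_top [0.4362 0.3312 0.0616] 0.58
scene release_top [0.4144 0.1981 0.054 ] 0.45
top release_top [0.4434 0.3292 0.0546] 0.53
top release_top [0.4174 0.1982 0.0541] 0.4
```

>>> jog_arm(
  series=[
    [0.012,-0.014,0,-0.036,0.031,0,0],
    [0.012,-0.014,0,-0.072,0.062,0,0],
    [0.012,-0.014,0,-0.108,0.093,0,0],
    [0.012,-0.014,0,-0.144,0.124,0,0],
    [0.012,-0.014,0,-0.18,0.155,0,0],
    [0.012,-0.014,0,-0.217,0.186,0,0],
    [0.012,-0.014,0,-0.217,0.186,0.02,0],
    [0.012,-0.014,0,-0.217,0.186,0.03,0],
    [0.012,-0.014,0,-0.217,0.186,0.03,0],
    [0.012,-0.014,0,-0.217,0.186,0.03,0],
  ],
)

```text
clock: 18.0
eef_pos: [0.5528, 0.0707, 0.2622]
tcp_rot: [-0.0, 0.806, 0.592, -0.006]
force: [0.1, 0.2, -0.1]
opening: 0.0
```

```bash
python3 - <<'E'
from h import *
M=T();print(M.round(4)); im=ctrl.camera('wrist'); cv2.imwrite('pics/w5.png',im[100:400,120:520,::-1].repeat(2,0).repeat(2,1))
for n in ['clip_pivot','clip_button']:
    for r in ctrl.place_of('wrist',n)[:2]: print(n,np.round(r['at'],4),round(r['conf'],2),np.round(proj(r['at'],'wrist')))
E
```

```text
[[ 0.2982  0.9545 -0.0097  0.5528]
 [ 0.9545 -0.2982 -0.0066  0.0707]
 [-0.0092 -0.0073 -0.9999  0.2622]
 [ 0.      0.      0.      1.    ]]
clip_pivot [0.5684 0.0498 0.1505] 0.97 [300. 256.]
clip_button [0.5561 0.0722 0.1671] 0.92 [326. 240.]
```

View pics/w5.png

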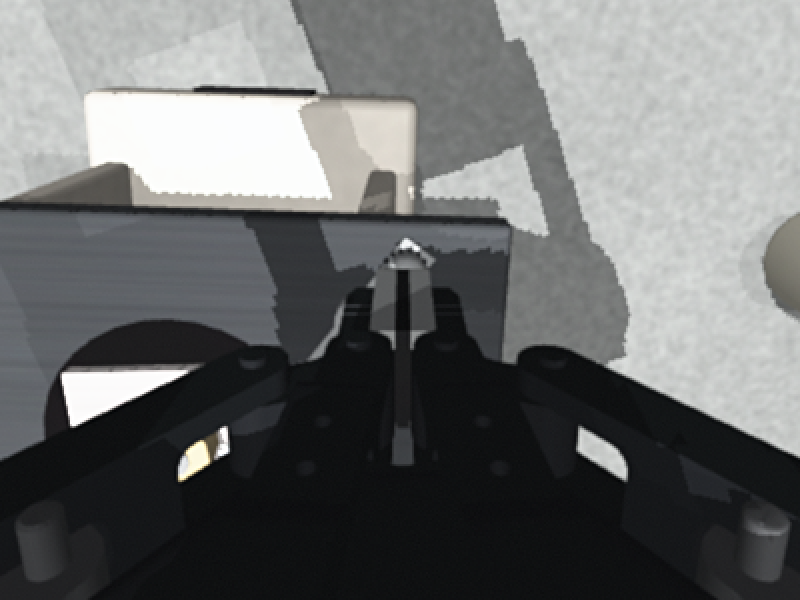

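The dome at crop (407,255) is under the fingertips again; the tip still lies on the slide. Descending.

>>> jog_arm(
  series=[
    [-0.007,0.009,0,0.001,0.001,0.01,0],
    [-0.007,0.009,0,0.001,0.001,0.018,0],
    [-0.007,0.009,0,0.001,0.001,0.021,0],
    [-0.007,0.009,0,0.001,0.001,0.023,0],
    [-0.007,0.009,0,0.001,0.001,0.023,0],
    [-0.007,0.009,0,0.001,0.001,0.023,0],
  ],
)

```text
clock: 18.75
eef_pos: [0.5542, 0.071, 0.2402]
tcp_rot: [0.001, 0.806, 0.592, 0.001]
force: [-0.2, 0.2, -0.6]
opening: 0.0
```

>>> jog_arm(
  series=[
    [0,0,0,0,0,0.001,0],
    [0,0,0,0,0,0.001,0],
    [0,0,0,0,0,0.001,0],
  ],
)

```text
clock: 19.05
eef_pos: [0.5542, 0.071, 0.2393]
tcp_rot: [0.001, 0.806, 0.592, 0.001]
force: [-0.7, 1.0, 0.4]
opening: 0.0001
```

>>> jog_arm(
  series=[
    [0,0,0,0,0,0.001,0],
    [0,0,0,0,0,0.002,0],
    [0,0,0,0,0,0.002,0],
  ],
)

```text
clock: 19.35
eef_pos: [0.5543, 0.071, 0.2376]
tcp_rot: [0.001, 0.806, 0.592, 0.001]
force: [-0.8, 0.3, 1.8]
opening: -0.0003
```

>>> jog_arm(
  series=[
    [0,0,0,0,0,0.001,0],
    [0,0,0,0,0,0.0015,0],
    [0,0,0,0,0,0.0015,0],
  ],
)

```text
clock: 19.65
eef_pos: [0.5544, 0.0711, 0.2372]
tcp_rot: [0.001, 0.806, 0.592, 0.001]
force: [-2.5, 0.0, 5.8]
opening: 0.0002
```

>>> jog_arm(
  series=[
    [0.004,-0.001,0,0,0,0.0018,0],
    [0.004,-0.001,0,0,0,0.0024,0],
    [0.004,-0.001,0,0,0,0.0024,0],
  ],
)

```text
clock: 19.95
eef_pos: [0.5549, 0.0713, 0.237]
tcp_rot: [0.0, 0.806, 0.592, 0.001]
force: [-2.1, 0.4, 10.4]
opening: -0.0003
```

>>> jog_arm(
  series=[
    [0.003,-0.001,0,0.0001,-0.0002,0.0026,0],
    [0.003,-0.001,0,0.0001,-0.0002,0.0026,0],
    [0.003,-0.001,0,0.0001,-0.0002,0.0026,0],
  ],
)

```text
clock: 20.25
eef_pos: [0.5554, 0.0716, 0.237]
tcp_rot: [0.001, 0.806, 0.592, 0.002]
force: [-2.5, 0.9, 11.6]
opening: 0.0001
```

>>> jog_arm(
  series=[
    [0,0,0,-0.0003,-0.0007,0.0029,0],
    [0,0,0,-0.0003,-0.0007,0.003,0],
    [0,0,0,-0.0003,-0.0007,0.003,0],
  ],
)

```text
clock: 20.55
eef_pos: [0.5553, 0.0718, 0.2368]
tcp_rot: [0.002, 0.806, 0.593, 0.004]
force: [-2.0, 1.0, 11.8]
opening: 0.0001
```

>>> jog_arm(
  series=[
    [0,0,0,-0.0001,-0.0004,0.0031,0],
    [0,0,0,-0.0001,-0.0004,0.0031,0],
    [0,0,0,-0.0001,-0.0004,0.0031,0],
  ],
)

```text
clock: 20.85
eef_pos: [0.5556, 0.0721, 0.2366]
tcp_rot: [0.003, 0.805, 0.593, 0.006]
force: [-1.9, 0.3, 12.9]
opening: 0.0002
```

>>> jog_arm(
  series=[
    [0.01,-0.003,0,0,0,0.003,0],
    [0.014,-0.004,0,0,0,0.003,0],
    [0.014,-0.004,0,0,0,0.003,0],
  ],
)

```text
clock: 21.15
eef_pos: [0.5565, 0.0722, 0.2366]
tcp_rot: [-0.0, 0.805, 0.593, 0.002]
force: [-2.2, -0.4, 12.4]
opening: -0.0001
```

```bash
python3 - <<'E'
from h import *
for i in range(2):
  ctrl.camera('top');ctrl.camera('scene')
  for n in ['clip_tip','slide_end','slide']:
   for c in ['scene','top']:
    for r in ctrl.place_of(c,n)[:2]: print(c,n,np.round(r['at'],4),round(r['conf'],2))
s=ctrl.read_state();print(s['force'],s['eef_pos'])
E
```

```text
scene clip_tip [ 0.5999 -0.011   0.1567] 0.44
top clip_tip [ 0.6014 -0.0085  0.1552] 0.56
scene slide_end [0.5722 0.0535 0.1485] 0.64
scene slide_end [ 0.7877 -0.0559  0.0042] 0.62
top slide_end [ 0.784  -0.0608  0.0041] 0.93
top slide_end [ 0.4288 -0.3314 -0.0011] 0.63
scene slide [ 0.8116 -0.0305 -0.0021] 0.73
scene slide [ 0.5932 -0.0264  0.1493] 0.67
top slide [ 0.5892 -0.0274  0.1519] 0.56
top slide [ 0.8098 -0.0317  0.0026] 0.56
scene clip_tip [ 0.5996 -0.0091  0.1536] 0.43
scene clip_tip [0.6046 0.0118 0.1571] 0.18
top clip_tip [ 0.5991 -0.0076  0.1547] 0.62
scene slide_end [0.6039 0.0108 0.1541] 0.76
scene slide_end [ 0.7862 -0.06    0.0064] 0.63
top slide_end [ 0.7847 -0.0632  0.0034] 0.85
top slide_end [0.604  0.0148 0.1543] 0.66
scene slide [ 0.8115 -0.0336  0.0016] 0.6
scene slide [ 6.795e-01 -2.976e-01  6.000e-04] 0.6
top slide [ 0.5912 -0.0269  0.1499] 0.93
top slide [ 8.112e-01 -3.290e-02  8.000e-04] 0.93
[-1.76297334 -0.47402454 12.19033171] [0.55644177 0.0722326  0.23658918]
```

>>> jog_arm(
  series=[
    [0,0,0,-0.0002,-0.0003,0.0033,0],
    [0,0,0,-0.0004,-0.0005,0.0034,0],
    [0,0,0,-0.001,-0.0012,0.0034,0],
    [0,0,0,-0.0018,-0.002,0.0034,0],
  ],
)

```text
clock: 22.35
eef_pos: [0.5552, 0.0716, 0.2366]
tcp_rot: [0.001, 0.805, 0.593, 0.006]
force: [0.7, 2.1, 12.6]
opening: -0.0
```

>>> jog_arm(
  series=[
    [0.006,-0.002,0,-0.001,-0.0008,0.0036,0],
    [0.006,-0.002,0,-0.002,-0.0016,0.0036,0],
    [0.006,-0.002,0,-0.0035,-0.0026,0.0036,0],
    [0.006,-0.002,0,-0.005,-0.0036,0.0036,0],
  ],
)

```text
clock: 22.75
eef_pos: [0.5515, 0.0687, 0.2365]
tcp_rot: [0.001, 0.805, 0.593, 0.006]
force: [0.1, 3.5, 13.6]
opening: 0.0001
```

```bash
python3 - <<'E'
from h import *
ctrl.camera('top');ctrl.camera('scene')
for n in ['clip_tip','slide_end','slide']:
   for c in ['scene','top']:
    for r in ctrl.place_of(c,n)[:2]: print(c,n,np.round(r['at'],4),round(r['conf'],2))
s=ctrl.read_state();print(s['force'],s['eef_pos'],T().round(4)[:,2])
E
```

```text
scene clip_tip [ 0.613  -0.0027  0.1569] 0.54
top clip_tip [0.4389 0.3334 0.0056] 0.64
top clip_tip [0.6143 0.0013 0.1562] 0.5
scene slide_end [0.6024 0.0109 0.1555] 0.9
scene slide_end [ 0.7868 -0.0593  0.0038] 0.7
top slide_end [ 0.7822 -0.0592  0.0062] 0.94
top slide_end [0.4399 0.3286 0.0563] 0.74
scene slide [ 8.143e-01 -3.260e-02 -4.000e-04] 0.93
scene slide [ 0.5895 -0.0289  0.1483] 0.57
top slide [ 0.5891 -0.0281  0.1528] 0.9
top slide [ 0.8101 -0.0303  0.0011] 0.61
[-1.26760766  3.17031352 13.74914996] [0.55138439 0.06858297 0.23641967] [ 0.0106  0.0062 -0.9999  0.    ]
```

>>> jog_arm(
  series=[
    [0.006,-0.002,0,-0.0017,-0.001,0.0035,0],
    [0.006,-0.002,0,-0.0034,-0.0018,0.0035,0],
    [0.006,-0.002,0,-0.0052,-0.0023,0.0035,0],
    [0.006,-0.002,0,-0.0069,-0.0028,0.0035,0],
  ],
)

```text
clock: 23.55
eef_pos: [0.5477, 0.0637, 0.2364]
tcp_rot: [-0.0, 0.805, 0.593, 0.007]
force: [-1.9, 3.6, 14.5]
opening: -0.0
```

>>> jog_arm(
  series=[
    [0.006,-0.002,0,-0.002,-0.0006,0.0032,0],
    [0.006,-0.002,0,-0.004,-0.001,0.0031,0],
    [0.006,-0.002,0,-0.006,-0.0011,0.003,0],
    [0.006,-0.002,0,-0.008,-0.0009,0.003,0],
    [0.006,-0.002,0,-0.01,-0.0007,0.003,0],
    [0.006,-0.002,0,-0.012,-0.0003,0.003,0],
  ],
)

```text
clock: 24.15
eef_pos: [0.5445, 0.053, 0.2364]
tcp_rot: [-0.001, 0.805, 0.594, 0.006]
force: [-3.3, 3.5, 15.0]
opening: -0.0001
```

```bash
python3 - <<'E'
from h import *
ctrl.camera('top');ctrl.camera('scene')
for n in ['clip_tip','slide_end','slide']:
   for c in ['scene','top']:
    for r in ctrl.place_of(c,n)[:2]: print(c,n,np.round(r['at'],4),round(r['conf'],2))
s=ctrl.read_state();print(s['force'],s['eef_pos'],T().round(4)[:,2])
E
```

```text
scene clip_tip [0.6354 0.0411 0.1561] 0.4
top clip_tip [0.6357 0.0444 0.1558] 0.47
scene slide_end [ 0.7875 -0.0617  0.004 ] 0.71
scene slide_end [0.6062 0.0084 0.156 ] 0.7
top slide_end [0.6004 0.0101 0.1579] 0.75
top slide_end [ 0.7829 -0.0624  0.0038] 0.68
scene slide [ 0.8112 -0.0348 -0.002 ] 0.97
scene slide [ 0.5904 -0.0294  0.1487] 0.89
top slide [ 0.8094 -0.0291  0.0024] 0.71
[-3.60839647  1.89939554 15.19171349] [0.5445018  0.05274763 0.23640283] [ 0.0088  0.009  -0.9999  0.    ]
```

>>> jog_arm(
  series=[
    [0,0,0,0,0,0.001,0],
    [0,0,0,0,0,-0.001,0],
    [0,0,0,0,0,-0.003,0],
    [0,0,0,0,0,-0.006,0],
    [0,0,0,0,0,-0.015,0],
    [0,0,0,0,0,-0.05,0],
    [0,0,0,0,-0.04,-0.09,0],
    [0,0,0,0,-0.08,-0.12,0],
    [0,0,0,0,-0.08,-0.12,0],
  ],
)

```text
clock: 25.45
eef_pos: [0.4653, 0.0762, 0.3617]
tcp_rot: [0.001, 0.804, 0.594, 0.01]
force: [0.4, -0.6, 1.1]
opening: -0.0
```

```bash
python3 - <<'E'
from h import *
im=ctrl.camera('top');im2=ctrl.camera('scene');w=ctrl.camera('wrist')
for n in ['clip_tip','clip_button','slide_end','slide','release_top']:
   for c in ['scene','top','wrist']:
    for r in ctrl.place_of(c,n)[:2]: print(c,n,np.round(r['at'],4),round(r['conf'],2))
s=ctrl.read_state();print(s['force'],s['eef_pos'],s['clock'])
cv2.imwrite('pics/end.png',np.vstack([w[150:400,120:520],cv2.resize(im2[140:240,240:400],(400,250))])[:,:,::-1])
E
```

```text
scene clip_tip [0.6351 0.0378 0.1501] 0.49
scene clip_tip [0.5704 0.0545 0.1477] 0.4
top clip_tip [0.634  0.0421 0.1511] 0.59
scene clip_button [0.5438 0.0519 0.1691] 0.41
top clip_button [0.5435 0.0551 0.1693] 0.76
scene slide_end [0.5988 0.0093 0.1542] 0.96
scene slide_end [ 0.7873 -0.0601  0.0046] 0.56
top slide_end [ 0.7848 -0.0615  0.0013] 0.95
top slide_end [0.6022 0.0118 0.1578] 0.65
scene slide [ 0.8161 -0.033  -0.001 ] 0.66
scene slide [ 0.5915 -0.0295  0.1495] 0.63
top slide [ 0.8113 -0.0329  0.0023] 0.59
scene release_top [4.417e-01 3.310e-01 2.000e-04] 0.64
scene release_top [0.4119 0.1969 0.0549] 0.57
top release_top [0.4404 0.3285 0.0588] 0.58
wrist release_top [0.4117 0.1998 0.0524] 0.75
wrist release_top [0.4413 0.3295 0.0575] 0.62
[ 0.6029617  -0.30171693 -0.00316103] [0.46701857 0.07529198 0.3559765 ] 26.35
```

View pics/end.png

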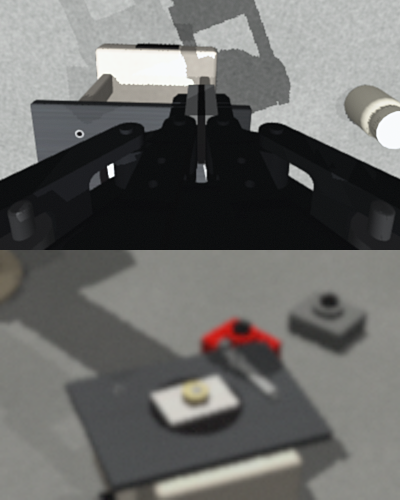

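The lower half shows the clip flat on the bare stage, well off the slide. The slide lies over the lens opening as before, and the release is up at (328,298). I'm handing in.

```bash
python3 -c "
from workcell import ctrl
print(ctrl.job_done())"
```

```text
the job is handed in; nothing more can be done
None
```

I carried out all the steps and handed the job in at about 26 s of the 67 s allowed; the interface gives no verdict.

**What I did**
- **Clip on:** I pressed the clip's button with the shut fingertips, swung the tip over the slide's end strip and let go. The tip stood roughly 12–16 mm in from the edge.
- **Picture:** I pressed the grey box's release down to its stop, where the reading reached 18 N, and let it up again.
- **Clip off:** I pressed the button again, swung the clip back and released it.

**Last checks**
- **Clip:** it was at about 0.4 rad, with its tip at z of about 0.150–0.151 m on the bare stage.
- **Slide:** its position agreed with the start within the 4 mm accuracy of the networks.
- **Release and bystanders:** the release looked up. I moved nothing near the bystanders but did not re-measure their positions.

**What did not go smoothly**
- While I pressed the button the second time, the arm drifted sideways. The clip crept about 0.1 rad further over the slide before I swung it back, with no slide movement that I could see.
- The highest sampled force on the button was about 17 N against the 18 N limit. Force was only read between moves, so I can't rule out a short peak above that.

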